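# Home cinema: put remote, candle light and power banks back in their places

## Task

Tidy the console after film night: lay the silver remote face up in the long grey felt tray, stand the candle light upright in the round brass dish, and stack the two power banks flat on the charging corner, the blue one underneath and the orange one on top, each pushed snug against both fences. Keep the candle upright, and leave the drinking glass and the figurine standing where they are.

Things in the scene. Friction and masses are not known exactly. Their poses are not given: they have to be found in the camera images.
- remote: loose remote control, silver with a black face, white keys and a red key at its +x end; 150 x 44 x 20 mm (x, y, z), 0.13 kg. Origin: centre of its underside. x along its length, z up through the face. Grip across its 44 mm width. It starts face up on the table
- candle: loose battery candle light, off-white cylinder of 48 mm diameter, 70 mm high, with a small orange flame tip reaching 85 mm; 0.11 kg. Origin: centre of its underside, z up its axis
- bank_blue: loose blue power bank, a flat slab 120 x 62 x 16 mm (x, y, z), 0.21 kg. Origin: centre of its underside, x along its length, z up. Grip across its 62 mm width. Either end may point either way on the charger, with its face up
- bank_orange: loose orange power bank, same size and axes as the blue one
- remote_tray: fixed long shallow tray, grey felt floor in a pale wood rim. Outside 184 x 74 mm (x, y), rim 4 mm thick and 8 mm high over the table, so inside 176 x 66 mm; the felt's top is 3 mm over the table. Origin: centre of its underside, x along its length. The remote may lie either way round in it
- candle_dish: fixed round brass dish with a dark floor, outside diameter 82 mm, inside about 74 mm, rim 9 mm high over the table, floor top 4 mm over the table. Origin: centre of its underside
- charger: fixed grey plate 150 x 92 x 4 mm, white spot, two aluminium fences 6 mm thick, tops 34 mm over the table. End fence: whole +x edge, inner face x = 69 mm. Side fence: -y edge, inner face y = -40, finger gap from x = -23 to 41. Other sides open. Origin: centre of underside. A bank along x against both fences is centred on the white spot, x = 9, y = -9; underside at z = 4 (lower) or 20 (upper)
- tumbler: loose green drinking glass, a bystander, up to 68 mm in diameter, 80 mm high, on the far side of the table. Origin: centre of its underside
- figurine: loose black figurine on a round pale foot, a bystander, 68 mm in diameter, 126 mm high, on the far side of the table. Origin: centre of its underside
Not all that is in view belongs to the job. Of the things like the bank_blue, leave any that is pink; of the rest the smaller one is meant.

How it is judged:
At the end, for the whole second after the job is handed in: Remote flat, face up, on the tray felt (20 mm, 0.25 rad); candle upright on the dish floor (14 mm); blue bank flat on the charger, orange flat on the blue, each within 6 mm of touching each fence and square to 0.09 rad; all released and at rest (horizontal distance between remote and remote_tray below 0.02 m and z of remote in the frame of remote_tray below 0.006 m and angle between the x axis of remote and the x axis of remote_tray, either way round below 0.25 rad and angle between remote's own z axis and vertical below 0.1 rad and horizontal distance between candle and candle_dish below 0.014 m and z of candle in the frame of candle_dish below 0.007 m and angle between each of candle, bank_blue, bank_orange's own z axis and vertical below 0.08 rad and x of bank_blue in the frame of charger between 0.003 and 0.012 m and y of bank_blue in the frame of charger between -0.012 and -0.003 m and z of bank_blue in the frame of charger between 0.001 and 0.008 m and angle between the x axis of each of bank_blue, bank_orange and the x axis of charger, either way round below 0.09 rad and x of bank_orange in the frame of charger between 0.003 and 0.012 m and y of bank_orange in the frame of charger between -0.012 and -0.003 m and z of bank_orange in the frame of charger between 0.016 and 0.025 m and linear speed of each of remote, candle, bank_blue, bank_orange below 0.02 m/s).
It fails at once if the candle light is tipped over (beyond 0.6 rad) (angle between candle's own z axis and vertical above 0.6 rad).
It fails at once if the drinking glass is shifted by more than 30 mm or knocked over (distance of tumbler from where it was at the start of the episode above 0.03 m or angle between tumbler's own z axis and vertical above 0.5 rad).
It fails at once if the figurine is shifted by more than 30 mm or knocked over (distance of figurine from where it was at the start of the episode above 0.03 m or angle between figurine's own z axis and vertical above 0.5 rad).
It also fails if it takes over 106 s, if anything falls off the work surface, if the arm or the gripper's body presses on something with over 40 N, if the wrist force passes 120 N, or if a joint passes its speed limit or range.

## Robot

A 7-joint arm with a two-finger parallel gripper is mounted at the origin on the work surface. World frame = base frame: x ahead of the robot, y to its left, z up, the work surface at z = 0. Lengths are in m, angles in rad, forces in N, time in s.
With the tool pointing down it reaches from about 0.425 to 1.025 m from the base axis. Payload 9.4 kg.
Tool frame: the origin (TCP) lies at the very end of the fingers, on their centre line; the grasp point (between the pads) lies 19 mm behind it (env.grip_depth is the distance from the TCP to the grasp point, in m); z points along the fingers, y is the line along which they close (so a half turn about z gives the same grasp; the last joint's range is limited). The gripper opens to 85 mm and grips with 20 to 120 N. Pads are 22 mm wide; open, the fingers measure 114 mm over their backs; the gripper's body (76 mm by 85 mm) begins 54 mm behind the grasp point. The pads swing forward as they close: fully open they stand 13 mm farther back than shut.
Start: joints at [1.169, 0.599, -0.003, 1.599, 0.002, 0.943, -0.08], TCP at [0.231, -0.687, 0.231] pointing down, gripper open.
Joint ranges: [-2.57, 2.57], [-0.35, 1.97], [-1.29, 1.29], [0.11, 2.56], [-1.05, 4.19], [0.11, 1.86], [-2.63, 2.63]. Speed limits (rad/s): [2.22, 2.22, 3.01, 3.01, 3.14, 3.14, 3.14].

## Interface

Orientations are given as a rotation vector (axis times angle).
In Python, from cell import env gives the robot as it stands.
- The arm moves only by the tool carry_out, never from a script. Its arguments are lists of equal length, an entry for each row: "travel": the shift along the world's x, y, z in units of 30 mm (1.0 is 30 mm), a list of three; "twist": the turn about the world's z in units of 6 degrees (1.0 is 6 degrees); "grip": the finger opening in mm, from 0 to 85.4. In form: {"travel": [[x, y, z], ...], "twist": [twist, ...], "grip": [grip, ...]}. A call has 1 to 10 rows; each row shifts and turns the commanded pose from where the row before left it; what a row does not reach is not made up. A row lasts 1/12 s, in which the tool goes at most 41.7 mm and 7.16 degrees, less where a joint would pass 70% of its speed; a pose out of reach is approached as far as the arm can. A call is refused whole if a number of a shift passes 1 or a number of a turn 1, either way. A call with a gripper value outside its range is refused whole. The fingers move at their own pace and stop on an object; "grip_force" is the grip in N (left out, the last holds). Time passes only in rows, so rows that do not move let the fingers close. It gives the time, the measured TCP pose, the force, the opening and the grip force at its end, in the units of the state.
- env.get_obs(): the state, without advancing time (a new reading comes with each control period).
- env.capture(name): name is "scene" or "top" or "wrist"; returns a dict with "frame" (420x560x3 uint8, red, green, blue), "fx", "fy", "cx", "cy" (pixels), "extrinsics" (4x4, takes a point from camera to world coordinates). Camera axes: x right, y up, looking along -z (the intrinsics and any distortion apply to the point x, -y, -z); pixel columns grow to the right and rows downward; lengths in m; the calibration is good to about 2 mm. A picture is of the moment at which its call begins. There is no depth.
- env.finish_job(): hands the job in; it is judged then, once.
The state is a dict: "time_s": time; "joint_pos": joint angles; "qd": joint speeds; "joint_torque": joint torques, N m; "position": TCP position; "orientation": TCP orientation; "wrist_force": force on the tool from outside, world axes, zero at the start; "wrist_torque": the same for the moment, N m; "opening": finger opening in m; "grip_force": force on a finger pad.
Only numpy, scipy, OpenCV 4.12 (cv2) and the standard library are available. Lean on these libraries where they do the work, as an engineer would, in place of code of your own. Each camera call takes 0.05 s, during which the arm holds its last target. There are 200 camera calls.

## Working session

There is one attempt and no reset: what is moved stays moved. The work goes in short steps, Python scripts to look and compute and a tool call to move; the robot and the scene stay as the last step left them, time stands still between calls to the robot, and variables do not carry over. Pictures are saved under pics/ and viewed, at most 14 in all, crops included, and the job is handed in when it is done.

Besides the shell and the picture viewer there is one more tool, called after "Request:" by a JSON object that holds its "op" and its "data". carry_out: Moves the arm, as the interface text tells. Its arguments: {"type":"object","properties":{"travel":{"type":"array"},"twist":{"type":"array"},"grip":{"type":"array"},"grip_force":{"type":"number"}},"required":["travel","twist","grip"]}

```bash
mkdir -p pics
cat > h.py <<'E'
import cv2, numpy as np
from cell import env
def cap(n,fn=None):
    c=env.capture(n)
    if fn: cv2.imwrite(f'pics/{fn}.png',c['frame'][:,:,::-1])
    return c
def ray(c,uv):
    E=np.array(c['extrinsics']);uv=np.atleast_2d(uv).astype(float)
    d=np.c_[(uv[:,0]-c['cx'])/c['fx'],-(uv[:,1]-c['cy'])/c['fy'],-np.ones(len(uv))]
    return E[:3,3],d@E[:3,:3].T
def onz(c,uv,z):
    o,d=ray(c,uv);return o+d*((z-o[2])/d[:,2])[:,None]
def tri(c1,u1,c2,u2):
    A=[];b=[]
    for c,u in((c1,u1),(c2,u2)):
        o,d=ray(c,u);d=d[0]/np.linalg.norm(d[0]);P=np.eye(3)-np.outer(d,d);A.append(P);b.append(P@o)
    return np.linalg.lstsq(np.vstack(A),np.hstack(b),rcond=None)[0]
def proj(c,p):
    E=np.array(c['extrinsics']);q=(np.atleast_2d(p)-E[:3,3])@E[:3,:3]
    return np.c_[c['cx']+c['fx']*q[:,0]/-q[:,2],c['cy']-c['fy']*q[:,1]/-q[:,2]]
E
python3 - <<'E'
from h import *
for n in('scene','top','wrist'):
    c=cap(n,n+'0');print(n,{k:np.round(v,3).tolist() if k=='extrinsics' else v for k,v in c.items() if k!='frame'})
print(env.get_obs(),env.grip_depth)
E
```

```text
scene {'fx': 413.366450008397, 'fy': 413.366450008397, 'cx': 288.64750059552904, 'cy': 205.0087832856074, 'extrinsics': [[-0.677, -0.611, 0.411, 0.987], [0.736, -0.56, 0.38, 0.323], [-0.002, 0.56, 0.829, 0.985], [0.0, 0.0, 0.0, 1.0]]}
top {'fx': 431.6336690459246, 'fy': 431.6336690459246, 'cx': 278.1551606558844, 'cy': 217.72234218931024, 'extrinsics': [[0.014, 0.997, -0.08, 0.418], [-1.0, 0.014, 0.001, -0.089], [0.002, 0.08, 0.997, 1.342], [0.0, 0.0, 0.0, 1.0]]}
wrist {'fx': 308.36255238810344, 'fy': 308.36255238810344, 'cx': 281.36835694605884, 'cy': 210.04934326176027, 'extrinsics': [[0.319, 0.915, 0.246, 0.294], [-0.948, 0.308, 0.082, -0.666], [-0.001, -0.259, 0.966, 0.372], [0.0, 0.0, 0.0, 1.0]]}
{'time_s': 0.15, 'joint_pos': array([ 1.16931216,  0.59996802, -0.00252786,  1.59994895,  0.00178227,
        0.94290735, -0.07978685]), 'qd': array([-6.37865732e-04, -1.61822530e-03,  2.08322513e-04, -1.61351379e-03,
       -3.89857095e-05, -6.78123359e-04,  1.26736959e-03]), 'joint_torque': array([ 3.97679571e-03, -7.77000117e+01,  1.56728111e+00, -2.58238971e+01,
        1.25137484e-02,  6.76347510e-03, -1.96807179e-06]), 'position': array([ 0.23122333, -0.68675941,  0.23059528]), 'orientation': array([-3.09907296e+00, -5.07812778e-01,  4.84005838e-04]), 'wrist_force': array([-0.24814696, -0.59051258, -0.52085131]), 'wrist_torque': array([ 0.02119035,  0.00984616, -0.04430253]), 'grip_force': 0.0, 'opening': 0.08540827120021355} 0.0187
```

View pics/top0.png

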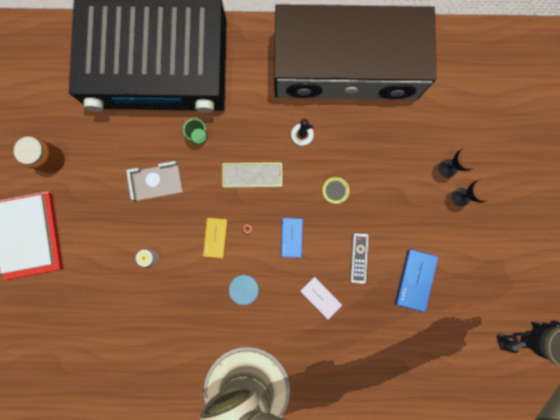

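View pics/scene0.png

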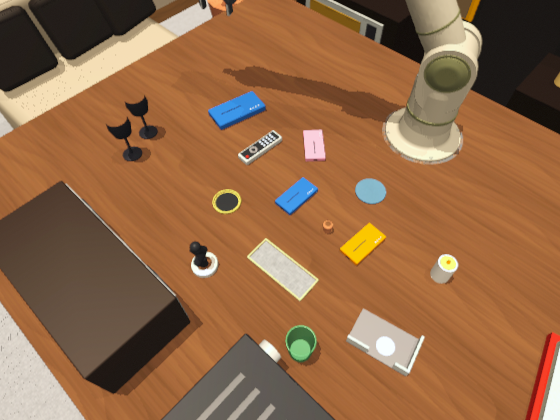

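The top view (top0) shows these things that could be mistaken for the small blue bank:
- small blue slab at (292,238)
- large blue box at (417,280)
- pink slab at (321,298)
- blue round coaster at (243,290)

I choose (292,238): it isn't pink and it's the smaller of the blue slabs. The other positions are:

| Thing | Pixel in top0 |
|---|---|
| orange bank | (215,238) |
| remote | (360,258) |
| candle | (145,258) |
| tray | (252,175) |
| dish | (336,190) |
| charger | (155,182), end fence to the left (+y), side fence on the far side (+x) |
| tumbler | (195,131) |
| figurine | (303,132) |

The scene view agrees with this.

```bash
cat > seg.py <<'E'
from h import *
def seg(img,uv,win=45,tol=None):
    """non-wood blob nearest uv"""
    lab=cv2.cvtColor(img,cv2.COLOR_RGB2LAB).astype(float)
    u,v=uv;x0,y0=max(0,u-win),max(0,v-win);s=lab[y0:v+win,x0:u+win]
    wood=np.median(lab[::3,::3].reshape(-1,3),axis=0)
    m=(np.hypot(s[...,1]-wood[1],s[...,2]-wood[2])>13).astype(np.uint8)
    m=cv2.morphologyEx(m,cv2.MORPH_CLOSE,np.ones((5,5)))
    cs,_=cv2.findContours(m,cv2.RETR_EXTERNAL,cv2.CHAIN_APPROX_NONE)
    cs=[c for c in cs if cv2.contourArea(c)>25]
    c=min(cs,key=lambda c:-cv2.pointPolygonTest(c,(float(u-x0),float(v-y0)),True))
    return c[:,0,:]+[x0,y0]
def rect(c,cont,z):
    p=onz(c,cont,z)[:,:2].astype(np.float32)*1000
    (a,b),(w,h),t=cv2.minAreaRect(p)
    if w<h:w,h,t=h,w,t+90
    return np.round([a,b,w,h,(t+90)%180-90],1)
E
python3 - <<'E'
from seg import *
T=cap('top');S=cap('scene')
P=dict(blue=((292,238),(296,196),.016),orange=((215,238),(363,243),.016),remote=((360,258),(260,147),.02),candle=((145,258),(443,268),.07),tray=((252,175),(283,268),.008),dish=((336,190),(227,201),.009),charger=((155,182),(386,342),.004),tumbler=((195,131),(301,344),.08),figurine=((303,132),(204,264),.01))
for k,(a,b,z) in P.items():
    ca,cb=seg(T['frame'],a),seg(S['frame'],b,60)
    ma=cv2.moments(ca.reshape(-1,1,2));mb=cv2.moments(cb.reshape(-1,1,2))
    ua=[ma['m10']/ma['m00'],ma['m01']/ma['m00']];ub=[mb['m10']/mb['m00'],mb['m01']/mb['m00']]
    print(k,'top',rect(T,ca,z),'scene',rect(S,cb,z),'tri',np.round(tri(T,ua,S,ub)*1000,1))
E
```

```text
blue top [ 464.7 -130.9  127.3   69.3   -1.6] scene [ 467.1 -129.1  128.5   70.5   -1.4] tri [ 464.9 -131.5    9.5]
orange top [461.3 104.2 123.3  65.7  -4.4] scene [462.3 104.9 125.7  65.4  -4.5] tri [461.4 104.7  11.9]
remote top [ 404.8 -337.6  154.9   51.3   -3.5] scene [ 407.3 -333.8  158.8   58.1   -3.7] tri [ 404.3 -339.7   10.7]
candle top [396.3 295.2  67.7  52.6 -89.2] scene [415.2 305.2  88.3  49.4   5.2] tri [396.8 304.6  40.9]
tray top [659.6  -5.6 187.9  79.  -89.2] scene [658.6  -6.3 188.6  78.2 -88.5] tri [659.4  -4.3   5.5]
dish top [ 6.159e+02 -2.669e+02  8.500e+01  8.420e+01  3.000e-01] scene [ 613.1 -266.7   83.7   83.6   42.5] tri [ 614.1 -266.4    9.6]
charger top [636.8 301.6 166.4 105.6 -78.7] scene [626.1 295.6 157.6 108.4 -78.7] tri [634.3 300.1   8. ]
tumbler top [774.1 164.3  84.6  72.4  10.8] scene [784.9 166.9  77.5  69.2  14. ] tri [780.9 166.   62.9]
figurine top [ 791.1 -161.7   79.    73.4  -50. ] scene [ 777.6 -175.6  113.1   70.2   55.8] tri [ 787.8 -160.7   28.3]
```

Run:
```python
import cv2
a=cv2.imread('pics/top0.png')[205:330,190:450];b=cv2.imread('pics/top0.png')[140:265,120:380]
cv2.imwrite('pics/crop1.png',cv2.resize(cv2.vconcat([a,b]),None,fx=2.4,fy=2.4,interpolation=cv2.INTER_CUBIC))
```

```text
(no output)
```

View pics/crop1.png

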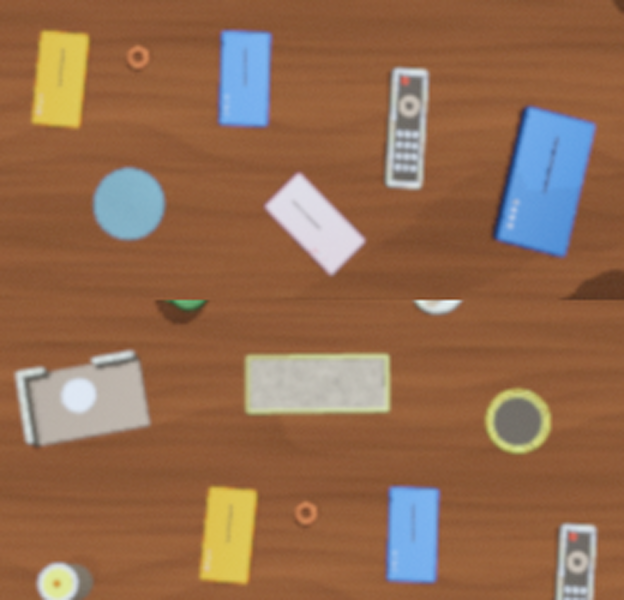

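Crop1 confirms the choice: the small blue bank is at (245,78) in the crop, with the larger blue box at (545,180) and the pink slab at (315,222) left alone. The remote's red key points to +x. I start with the remote, hovering above it for a wrist-camera check.

Request:
{"op": "carry_out", "data": {"travel": [[0.5,1,0],[0.5,1,0],[0.5,1,0],[0.5,1,0],[0.5,1,0],[0.5,1,0],[0.5,1,0],[0.5,1,0],[0.5,1,0],[0.5,1,0]], "twist": [-0.4,-0.4,-0.4,-0.4,-0.4,-0.4,-0.4,-0.4,-0.4,-0.1], "grip": [85,85,85,85,85,85,85,85,85,85], "grip_force": 40}}

```text
time_s: 1.08
position: [0.3818, -0.3856, 0.2314]
orientation: [3.14, -0.102, 0.0]
wrist_force: [1.4, -0.9, -0.7]
opening: 0.0852
grip_force: 0.0
```

Request:
{"op": "carry_out", "data": {"travel": [[0.4,0.9,-1],[0.4,0.7,-1],[0,0,0],[0,0,0]], "twist": [0,0,0,0], "grip": [85,85,85,85]}}

```text
time_s: 1.42
position: [0.4054, -0.3376, 0.1704]
orientation: [-3.138, 0.093, 0.004]
wrist_force: [0.2, -0.3, 0.4]
opening: 0.0854
grip_force: 0.0
```

```bash
cat > st.py <<'E'
from seg import *
from scipy.spatial.transform import Rotation as R
def st():
    o=env.get_obs();y=R.from_rotvec(o['orientation']).as_matrix()[:,1]
    print('t',round(o['time_s'],2),'p',np.round(o['position']*1000,1),'psi',round(np.degrees(np.arctan2(y[1],y[0])),2),'F',np.round(o['wrist_force'],1),'open',round(o['opening']*1000,1),'gf',round(o['grip_force'],1))
E
python3 - <<'E'
from st import *
st();W=cap('wrist','w1')
uv=np.round(proj(W,[.405,-.338,.02])[0]).astype(int);print(uv)
print(rect(W,seg(W['frame'],uv,170),.02))
E
```

```text
t 1.42 p [ 405.4 -337.6  170.4] psi -93.4 F [ 0.2 -0.3  0.4] open 85.4 gf 0.0
[282 198]
[ 343.9 -333.5  385.6  272.4   86.7]
```

View pics/w1.png

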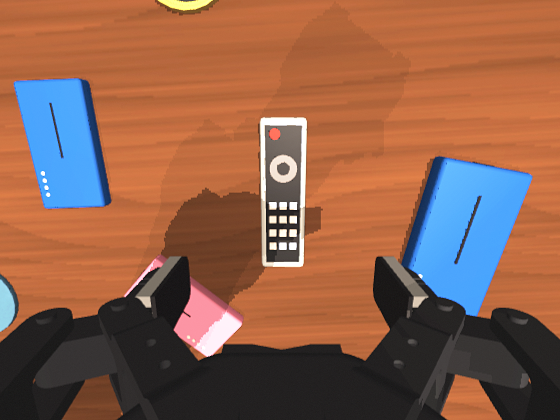

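The wrist picture (w1) shows the remote centred at about (284,192), red key up at (275,133). The pink slab is at (198,305), clear of the grasp line.

Run:
```python
from st import *
W=cap('wrist');T=cap('top')
for p in [(283,118),(284,266),(261,192),(305,192),(284,192)]: print(p,np.round(onz(W,p,.02)[0]*1000,1))
print('two-view corner z: red key',np.round(tri(W,(275,133),T,proj(T,onz(W,(275,133),.02))[0])*1000,1))
print('pink',np.round(onz(T,[(321,278),(342,301),(321,318),(301,294)],.016)*1000))
# red key tri
def redc(c,uv,w):
    u,v=uv;h=c['frame'][v-w:v+w,u-w:u+w].astype(int);m=(h[...,0]-np.maximum(h[...,1],h[...,2])>90)
    y,x=np.nonzero(m);return (x.mean()+u-w,y.mean()+v-w) if len(x) else None
a=redc(W,(275,133),9);b=redc(T,(359,239),4);print(a,b, np.round(tri(W,a,T,b)*1000,1) if a and b else '')
```

```text
(283, 118) [ 478.9 -345.3   20. ]
(284, 266) [ 332.4 -337.5   20. ]
(261, 192) [ 411.6 -319.9   20. ]
(305, 192) [ 409.  -362.4   20. ]
(284, 192) [ 410.3 -342.1   20. ]
two-view corner z: red key [ 466.1 -337.2   20. ]
pink [[ 342. -223.   16.]
 [ 274. -287.   16.]
 [ 222. -223.   16.]
 [ 293. -162.   16.]]
(np.float64(271.9238095238095), np.float64(133.72380952380954)) (np.float64(358.3333333333333), np.float64(238.33333333333334)) [ 464.9 -334.6   25.1]
```

Request:
{"op": "carry_out", "data": {"travel": [[0,-0.1,-1],[0,0,-1],[0,0,-1],[0,0,-1],[0,0,-0.8],[0,0,-0.5],[0,0,0],[0,0,0],[0,0,0],[0,0,0]], "twist": [0,0,0,0,0,0,0,0,0,0], "grip": [85,85,85,85,85,85,85,36,36,36], "grip_force": 40}}

```text
time_s: 2.4
position: [0.4057, -0.3433, 0.0141]
orientation: [3.139, -0.099, 0.003]
wrist_force: [-0.2, 1.5, 0.5]
opening: 0.0512
grip_force: 0.0
```

Request:
{"op": "carry_out", "data": {"travel": [[0,0,0],[0,0,0],[0,0,0],[0,0,0],[0,0,0],[0,0,0],[0,0,0.5],[0,0,0.5]], "twist": [0,0,0,0,0,0,0,0], "grip": [36,36,36,36,36,36,36,36]}}

```text
time_s: 3.07
position: [0.4051, -0.3423, 0.0435]
orientation: [-3.14, 0.098, 0.0]
wrist_force: [-0.4, 0.2, -0.9]
opening: 0.0421
grip_force: 41.5
```

Run:
```python
from st import *
st()
```

```text
t 3.07 p [ 405.1 -342.3   43.5] psi -93.59 F [-0.4  0.2 -0.9] open 42.1 gf 41.5
```

Request:
{"op": "carry_out", "data": {"travel": [[0,0,1],[0,0,1],[0.5,0.7,0.5],[0.5,0.7,0],[0.5,0.7,0],[0.5,0.7,0],[0.5,0.7,0],[0.5,0.7,0],[0.5,0.7,0],[0.5,0.7,0]], "twist": [0,0,1,1,1,1,1,1,1,1], "grip": [36,36,36,36,36,36,36,36,36,36]}}

```text
time_s: 3.9
position: [0.5259, -0.1735, 0.1187]
orientation: [2.904, 1.194, 0.001]
wrist_force: [-0.3, -0.1, -1.6]
opening: 0.0421
grip_force: 41.5
```

Request:
{"op": "carry_out", "data": {"travel": [[0.5,0.7,0],[0.5,0.7,0],[0.5,0.7,0],[0.5,0.7,0],[0.5,0.7,0],[0.5,0.7,0],[0.7,0.7,0],[0.7,0.7,0],[0,0,0],[0,0,0]], "twist": [1,1,1,1,1,1,1,0.75,0,0], "grip": [36,36,36,36,36,36,36,36,36,36]}}

```text
time_s: 4.73
position: [0.6581, -0.0047, 0.1183]
orientation: [2.201, 2.241, 0.002]
wrist_force: [0.3, -0.9, -2.4]
opening: 0.0423
grip_force: 41.6
```

Run:
```python
from st import *
st();W=cap('wrist','w2')
for p in [(.6595,-.0055,.008),(.6595,.0865,.008),(.6595,-.0975,.008),(.6965,-.0055,.008),(.6225,-.0055,.008)]:print(np.round(proj(W,p)[0]))
```

```text
t 4.73 p [658.1  -4.7 118.3] psi 1.03 F [ 0.3 -0.9 -2.4] open 42.3 gf 41.6
[282. 209.]
[285.  93.]
[281. 305.]
[326. 209.]
[239. 208.]
```

View pics/w2.png

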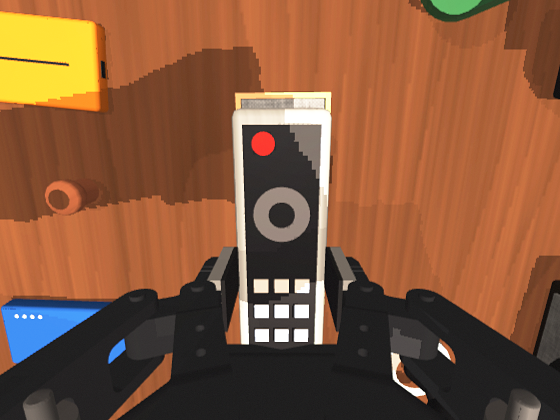

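The w2 picture shows the remote held level and in line with the tray, whose far rim spans columns 236–331 at row 96, as predicted. I lower it in.

Request:
{"op": "carry_out", "data": {"travel": [[0,0,-1],[0,0,-1],[0,0,-0.8],[0,0,-0.4],[0,0,-0.1],[0,0,0],[0,0,0]], "twist": [0,0,0,0,0,0,0], "grip": [36,36,36,36,36,36,36]}}

```text
time_s: 5.37
position: [0.6574, -0.007, 0.0195]
orientation: [2.204, 2.237, 0.0]
wrist_force: [-0.1, -0.3, -1.6]
opening: 0.0421
grip_force: 41.6
```

Run:
```python
from st import *
st()
```

```text
t 5.37 p [657.4  -7.   19.5] psi 0.85 F [-0.1 -0.3 -1.6] open 42.1 gf 41.6
```

Request:
{"op": "carry_out", "data": {"travel": [[0,0,-0.1],[0,0,0]], "twist": [0,0], "grip": [36,36]}}

```text
time_s: 5.53
position: [0.6582, -0.0068, 0.0174]
orientation: [2.203, 2.237, 0.002]
wrist_force: [-1.5, -1.7, 7.4]
opening: 0.0421
grip_force: 42.6
```

Request:
{"op": "carry_out", "data": {"travel": [[0,0,0],[0,0,0],[0,0,0],[0,0,0],[0,0,0.5],[0,0,1],[0,0,1],[0,0,1]], "twist": [0,0,0,0,0,0,0,0], "grip": [60,60,60,60,60,85,85,85]}}

```text
time_s: 6.2
position: [0.6569, -0.0063, 0.1214]
orientation: [-2.203, -2.239, 0.001]
wrist_force: [0.6, 0.6, -0.8]
opening: 0.0854
grip_force: 0.0
```

Run:
```python
from st import *
st();T=cap('top');S=cap('scene')
# candle: bright low-red-sat top disc
for n,c,uv,w in(('T',T,(145,258),22),('S',S,(445,266),30)):
    u,v=uv;h=c['frame'][v-w:v+w,u-w:u+w];g=(h.min(axis=2)>0)&(h[...,1]>165)
    y,x=np.nonzero(g);print(n,len(x),x.min()+u-w,x.max()+u-w,y.min()+v-w,y.max()+v-w)
    # flame tip / orange centre
    hh=h.astype(int);m=(hh[...,0]>170)&(hh[...,2]<110)&(hh[...,1]>110);y2,x2=np.nonzero(m);print(len(x2),x2.mean()+u-w,y2.mean()+v-w)
    cv2.imwrite(f'pics/cand{n}.png',cv2.resize(h[:,:,::-1],(400,400),interpolation=0))
a=cv2.imread('pics/candT.png');b=cv2.imread('pics/candS.png');cv2.imwrite('pics/cand.png',cv2.hconcat([a,b]))
```

```text
t 6.2 p [656.9  -6.3 121.4] psi 0.92 F [ 0.6  0.6 -0.8] open 85.4 gf 0.0
T 208 136 151 250 265
8 143.125 257.875
S 285 431 457 254 276
23 448.0869565217391 261.7826086956522
```

View pics/cand.png

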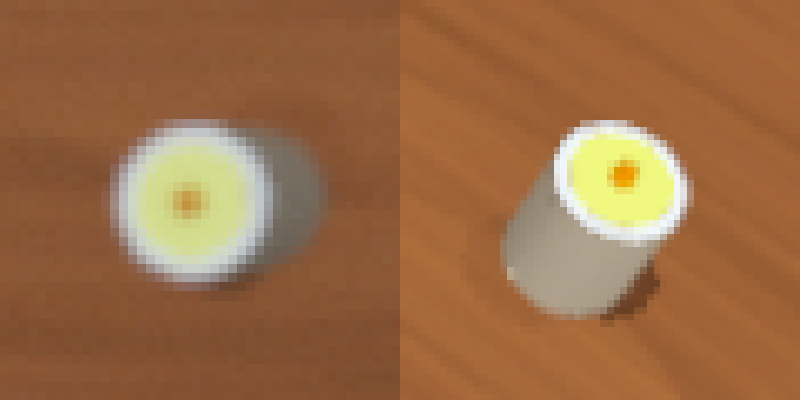

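The cand picture has two crops. The candle's top disc is centred at (143.9,257.9) in top and (447.9,262.7) in scene.

Run:
```python
from st import *
T=cap('top');S=cap('scene')
a=(143.7,257.7);b=(447.8,262.6)
print('tri',np.round(tri(T,a,S,b)*1000,1),np.round(onz(T,a,.07)*1000,1),np.round(onz(S,b,.07)*1000,1))
ca=seg(T['frame'],(252,178));print('remote+tray',rect(T,ca,.02))
```

```text
tri [396.8 303.3  71.6] [[397.  303.4  70. ]] [[395.5 303.7  70. ]]
remote+tray [654.  -14.6 367.9 193.7  25.2]
```

Request:
{"op": "carry_out", "data": {"travel": [[-0.7,0.8,1],[-0.8,0.9,0],[-0.8,0.9,0],[-0.8,0.9,0],[-0.8,0.9,0],[-0.8,0.9,0],[-0.8,0.9,0],[-0.8,0.9,0],[-0.8,0.9,0],[-0.8,0.9,0]], "twist": [0,0,0,0,0,0,0,0,0,0], "grip": [85,85,85,85,85,85,85,85,85,85]}}

```text
time_s: 7.23
position: [0.4194, 0.26, 0.148]
orientation: [-2.204, -2.238, 0.003]
wrist_force: [0.8, 1.0, -0.4]
opening: 0.0851
grip_force: 0.0
```

Request:
{"op": "carry_out", "data": {"travel": [[-0.8,0.9,0],[0,0.5,0],[0,0,0],[0,0,0]], "twist": [0,0,0,0], "grip": [85,85,85,85]}}

```text
time_s: 7.57
position: [0.3969, 0.3017, 0.1483]
orientation: [-2.202, -2.241, 0.002]
wrist_force: [0.9, -0.2, -0.5]
opening: 0.0851
grip_force: 0.0
```

Run:
```python
from st import *
st();W=cap('wrist','w3');T=cap('top')
# flame/orange: find yellow disc
h=W['frame'].astype(int);m=(h[...,0]>200)&(h[...,1]>200)&(h[...,2]<170);m[:, :120]=0
y,x=np.nonzero(m);u=(x.mean(),y.mean());print(len(x),x.min(),x.max(),y.min(),y.max(),np.round(onz(W,u,.07)*1000,1),'tri',np.round(tri(W,u,T,(143.7,257.7))*1000,1))
```

```text
t 7.57 p [396.9 301.7 148.3] psi 1.02 F [ 0.9 -0.2 -0.5] open 85.1 gf 0.0
1080 251 483 190 419 [[397.8 307.3  70. ]] tri [397.4 305.4  63.4]
```

View pics/w3.png

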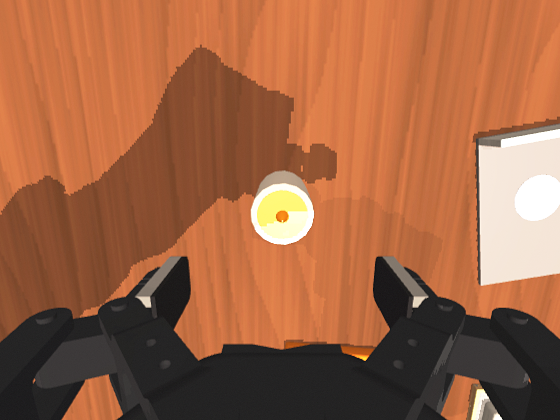

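The w3 picture shows the candle's top disc at (282,212), between the open fingers. I descend and grip.

Request:
{"op": "carry_out", "data": {"travel": [[0,0.1,-1],[0,0,-1],[0,0,-1],[0,0,-0.7],[0,0,-0.4],[0,0,0],[0,0,0],[0,0,0],[0,0,0],[0,0,0]], "twist": [0,0,0,0,0,0,0,0,0,0], "grip": [85,85,85,85,85,85,60,54,50,46], "grip_force": 30}}

```text
time_s: 8.5
position: [0.398, 0.3043, 0.0273]
orientation: [2.204, 2.238, 0.003]
wrist_force: [1.4, -1.5, 3.1]
opening: 0.0474
grip_force: 30.5
```

Request:
{"op": "carry_out", "data": {"travel": [[0,0,0],[0,0,0],[0,0,0],[0,0,0],[0,0,0.3],[0,0,0.5],[0,0,0.5],[0,0,0]], "twist": [0,0,0,0,0,0,0,0], "grip": [40,40,40,40,40,40,40,40]}}

```text
time_s: 9.17
position: [0.3981, 0.305, 0.0679]
orientation: [2.204, 2.238, 0.006]
wrist_force: [-0.2, 0.1, -1.9]
opening: 0.0473
grip_force: 31.3
```

Run:
```python
from st import *
st();W=cap('wrist');T=cap('top')
h=W['frame'].astype(int);m=((h[...,0]>200)&(h[...,1]>180)).astype(np.uint8);m[300:]=0;m[:,:200]=0;m[:,370:]=0
y,x=np.nonzero(m);print(len(x),x.min(),x.max(),y.min(),y.max())
p=env.get_obs()['position'];print('centre uses z',onz(W,((x.min()+x.max())/2,(y.min()+y.max())/2),p[2]+.045)*1000)
c=cap('top')
ca=seg(T['frame'],(360,240),30) if 0 else None
d=seg(T['frame'],(336,190));print('dish',rect(T,d,.009))
```

```text
t 9.17 p [398.1 305.   67.9] psi 0.89 F [-0.2  0.1 -1.9] open 47.3 gf 31.3
4796 204 359 250 299
centre uses z [[398.02471989 320.58700394 110.98596691]]
dish [ 614.3 -266.9   84.4   81.7  -89.2]
```

Request:
{"op": "carry_out", "data": {"travel": [[0,0,0.6],[0,-0.4,0.7],[0.4,-0.8,0.2],[0.4,-1,0],[0.4,-1,0],[0.4,-1,0],[0.4,-1,0],[0.4,-1,0],[0.4,-1,0],[0.4,-1,0]], "twist": [0,0,0,0,0,0,0,0,0,0], "grip": [40,40,40,40,40,40,40,40,40,40]}}

```text
time_s: 10.15
position: [0.4932, 0.0569, 0.1093]
orientation: [-2.203, -2.239, 0.002]
wrist_force: [0.8, 0.5, -0.7]
opening: 0.0471
grip_force: 31.5
```

Request:
{"op": "carry_out", "data": {"travel": [[0.4,-1,0],[0.4,-1,0],[0.4,-1,0],[0.4,-1,0],[0.4,-1,0],[0.4,-1,0],[0.4,-1,0],[0.4,-1,0],[0.4,-1,0],[0.4,-0.8,0]], "twist": [0,0,0,0,0,0,0,0,0,0], "grip": [40,40,40,40,40,40,40,40,40,40]}}

```text
time_s: 10.98
position: [0.6127, -0.2385, 0.1088]
orientation: [-2.205, -2.236, 0.003]
wrist_force: [-0.5, 0.2, -1.8]
opening: 0.0475
grip_force: 31.5
```

Request:
{"op": "carry_out", "data": {"travel": [[0,0,0],[0,0,0],[0,0,0]], "twist": [0,0,0], "grip": [40,40,40]}}

```text
time_s: 11.23
position: [0.6125, -0.2346, 0.109]
orientation: [-2.202, -2.238, 0.001]
wrist_force: [-0.7, 0.1, -1.4]
opening: 0.0471
grip_force: 31.5
```

Run:
```python
from st import *
st();W=cap('wrist','w4');S=cap('scene','s4')
```

```text
t 11.23 p [ 612.5 -234.6  109. ] psi 0.93 F [-0.7  0.1 -1.4] open 47.1 gf 31.5
```

View pics/w4.png

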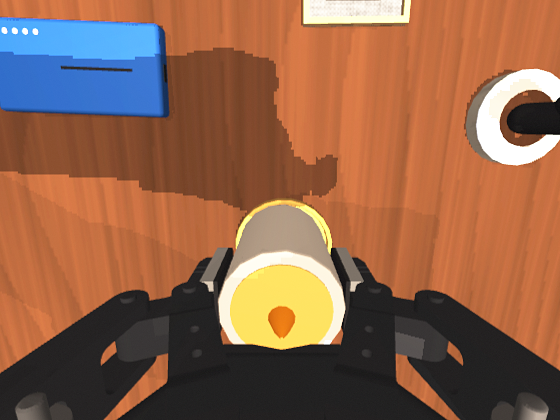

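The w4 picture shows the candle held upright, with the dish rim just behind it at (283,225) and the figurine at (515,118), well clear. I shift 31 mm toward -y and then lower.

Request:
{"op": "carry_out", "data": {"travel": [[0.1,-0.5,0],[0,-0.5,0],[0,0,-0.8],[0,0,-0.8],[0,0,-0.6],[0,0,-0.2],[0,0,0],[0,0,0]], "twist": [0,0,0,0,0,0,0,0], "grip": [40,40,40,40,40,40,40,40]}}

```text
time_s: 12.0
position: [0.6165, -0.266, 0.0385]
orientation: [2.204, 2.239, -0.0]
wrist_force: [0.8, 0.7, -1.3]
opening: 0.0472
grip_force: 31.5
```

Request:
{"op": "carry_out", "data": {"travel": [[0,0,-0.1],[0,0,0],[0,0,0]], "twist": [0,0,0], "grip": [40,40,40]}}

```text
time_s: 12.25
position: [0.6167, -0.2658, 0.036]
orientation: [2.203, 2.238, 0.001]
wrist_force: [0.3, 0.2, -0.9]
opening: 0.0476
grip_force: 31.5
```

Request:
{"op": "carry_out", "data": {"travel": [[0,0,-0.1],[0,0,0]], "twist": [0,0], "grip": [40,40]}}

```text
time_s: 12.42
position: [0.6162, -0.2656, 0.0322]
orientation: [2.204, 2.239, -0.0]
wrist_force: [0.2, -0.2, -1.5]
opening: 0.0475
grip_force: 31.5
```

Request:
{"op": "carry_out", "data": {"travel": [[0,0,-0.03],[0,0,0]], "twist": [0,0], "grip": [40,40]}}

```text
time_s: 12.58
position: [0.6163, -0.2656, 0.0314]
orientation: [2.203, 2.239, -0.0]
wrist_force: [-0.7, -0.6, 0.2]
opening: 0.0474
grip_force: 31.8
```

Request:
{"op": "carry_out", "data": {"travel": [[0,0,0],[0,0,0],[0,0,0],[0,0,0],[0,0,0],[0,0,1],[0,0,1],[0,0,1],[0,0,1]], "twist": [0,0,0,0,0,0,0,0,0], "grip": [50,55,65,75,85,85,85,85,85]}}

```text
time_s: 13.33
position: [0.616, -0.2654, 0.1524]
orientation: [-2.203, -2.239, 0.0]
wrist_force: [-0.1, -0.2, 0.6]
opening: 0.085
grip_force: 0.0
```

Run:
```python
from st import *
st();S=cap('scene','s5');T=cap('top','t5')
c=seg(T['frame'],(292,238));print('blue',rect(T,c,.016)); c=seg(S['frame'],(296,196));print('blue',rect(S,c,.016))
o=cv2.vconcat([cv2.resize(S['frame'][90:380,80:480],(560,406)),cv2.resize(T['frame'][100:230,100:380],(560,260))])
cv2.imwrite('pics/c5.png',cv2.resize(o[:,:,::-1],(504,600)))
```

```text
t 13.33 p [ 616.  -265.4  152.4] psi 0.92 F [-0.1 -0.2  0.6] open 85.0 gf 0.0
blue [ 464.9 -131.2  127.4   69.6   -1.7]
blue [ 466.6 -129.5  130.2   70.9   -1.2]
```

View pics/c5.png

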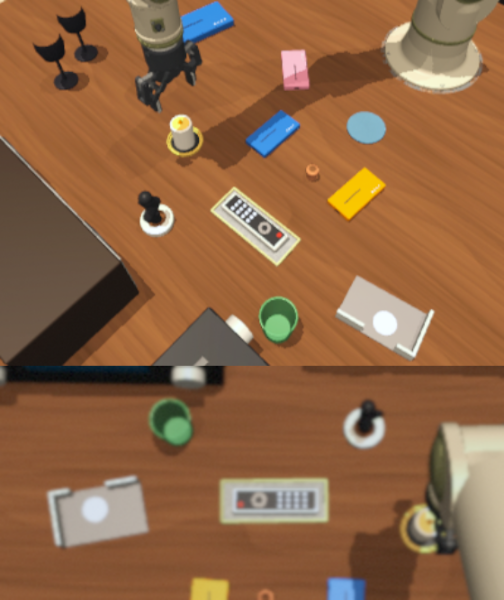

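The c5 picture shows the remote lying face up in the tray, at (255,222) in the scene half, and the candle upright in the dish at (183,133). The tumbler and figurine haven't moved. The blue bank is next.

Request:
{"op": "carry_out", "data": {"travel": [[-0.3,0.3,0.6],[-0.3,0.3,0],[-0.3,0.3,0],[-0.3,0.3,0],[-0.3,0.3,0],[-0.3,0.3,0],[-0.4,0.3,0],[-0.4,0.3,0],[-0.4,0.3,0],[-0.4,0.3,0]], "twist": [1,1,1,1,1,1,1,1,1,1], "grip": [85,85,85,85,85,85,85,85,85,85]}}

```text
time_s: 14.27
position: [0.5135, -0.1751, 0.1689]
orientation: [-0.781, -3.043, -0.0]
wrist_force: [-0.4, -0.3, -0.3]
opening: 0.0851
grip_force: 0.0
```

Request:
{"op": "carry_out", "data": {"travel": [[-0.3,0.3,0],[-0.3,0.3,0],[-0.3,0.3,0],[-0.3,0.3,0],[-0.3,0.3,0],[0,0,0],[0,0,0],[0,0,0]], "twist": [1,1,1,1,0.6,0,0,0], "grip": [85,85,85,85,85,85,85,85]}}

```text
time_s: 14.93
position: [0.4697, -0.1311, 0.1691]
orientation: [0.045, 3.141, -0.0]
wrist_force: [-0.4, -0.6, -0.3]
opening: 0.0852
grip_force: 0.0
```

```bash
cat > bank.py <<'E'
from st import *
def bank(c,col,zt=.016,show=False):
    """bright top-face rectangle by hue; largest blob nearest image middle"""
    h=cv2.cvtColor(c['frame'],cv2.COLOR_RGB2HSV)
    lo,hi=((100,120,60),(125,255,255)) if col=='blue' else ((16,130,140),(32,255,255))
    m=cv2.inRange(h,lo,hi);m=cv2.morphologyEx(m,cv2.MORPH_CLOSE,np.ones((9,9)))
    cs=cv2.findContours(m,cv2.RETR_EXTERNAL,cv2.CHAIN_APPROX_NONE)[0]
    cs=[k for k in cs if cv2.contourArea(k)>3000]
    k=min(cs,key=lambda k:np.hypot(*(k[:,0].mean(0)-[280,200])))
    return k[:,0,:],rect(c,k[:,0,:],zt)
E
python3 - <<'E'
from bank import *
st();W=cap('wrist','w6');k,r=bank(W,'blue');print(r,k.min(0),k.max(0))
E
```

```text
t 14.93 p [ 469.7 -131.1  169.1] psi 88.36 F [-0.4 -0.6 -0.3] open 85.2 gf 0.0
[ 464.7 -130.9  117.2   60.7   -1.2] [249 129] [313 247]
```

View pics/w6.png

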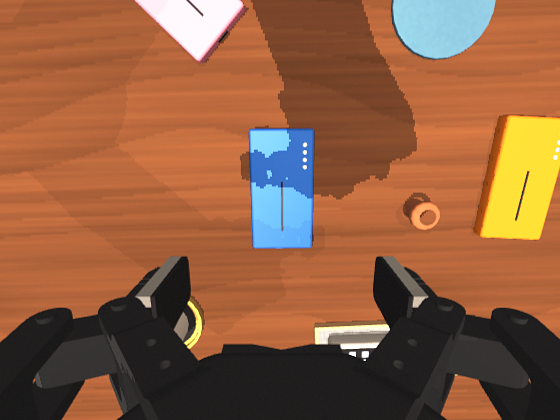

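The w6 picture shows the blue bank between (249,129) and (313,247), square to the fingers. I grip it.

Request:
{"op": "carry_out", "data": {"travel": [[-0.2,0,-1],[0,0,-1],[0,0,-1],[0,0,-1],[0,0,-1],[0,0,-0.4],[0,0,-0.1],[0,0,0],[0,0,0],[0,0,0]], "twist": [0,0,0,0,0,0,0,0,0,0], "grip": [85,85,85,85,85,85,85,85,85,56], "grip_force": 40}}

```text
time_s: 15.82
position: [0.464, -0.1308, 0.0052]
orientation: [0.042, 3.14, -0.001]
wrist_force: [0.0, 0.0, -0.8]
opening: 0.0749
grip_force: 0.0
```

Request:
{"op": "carry_out", "data": {"travel": [[0,0,0],[0,0,0],[0,0,0],[0,0,0],[0,0,0]], "twist": [0,0,0,0,0], "grip": [56,56,56,56,56]}}

```text
time_s: 16.23
position: [0.4638, -0.1309, 0.0055]
orientation: [0.042, 3.139, -0.001]
wrist_force: [-1.6, -0.2, 8.4]
opening: 0.0604
grip_force: 41.4
```

Request:
{"op": "carry_out", "data": {"travel": [[0,0,0.5],[0,0,1],[0,0,1],[0,0,1],[0,0,0],[0,0,0]], "twist": [0,0,0,0,0,0], "grip": [56,56,56,56,56,56]}}

```text
time_s: 16.73
position: [0.4639, -0.1314, 0.1109]
orientation: [0.043, 3.138, -0.002]
wrist_force: [-0.6, 0.6, -2.3]
opening: 0.0601
grip_force: 45.8
```

Run:
```python
from bank import *
st()
T=cap('top','t7');S=cap('scene')
# white spot + charger plate
for n,c,uv,w,z in(('T',T,(153,180),12,.004),('S',S,(386,346),14,.004)):
    u,v=uv;h=c['frame'][v-w:v+w,u-w:u+w].astype(int)
    m=(h.min(2)>205) if n=='T' else (h.min(2)>225)
    cs=cv2.findContours(m.astype(np.uint8),cv2.RETR_EXTERNAL,cv2.CHAIN_APPROX_NONE)[0];k=max(cs,key=cv2.contourArea)
    (x,y),(a,b),t=cv2.minAreaRect(k);mm=cv2.moments(k);q=(mm['m10']/mm['m00']+u-w,mm['m01']/mm['m00']+v-w);print(n,len(k),a,b,q,np.round(onz(c,q,z)*1000,1))
```

```text
t 16.73 p [ 463.9 -131.4  110.9] psi 88.41 F [-0.6  0.6 -2.3] open 60.1 gf 45.8
T 37 13.0 13.0 (152.31895424836603, 179.2) [[641.  306.2   4. ]]
S 53 18.0 19.0 (385.04525175270874, 345.80624601657104) [[639.9 305.7   4. ]]
```

Request:
{"op": "carry_out", "data": {"travel": [[0.3,0.8,0],[0.4,1,0],[0.4,1,0],[0.4,1,0],[0.4,1,0],[0.4,1,0],[0.4,1,0],[0.4,1,0],[0.4,1,0],[0.4,1,0]], "twist": [-0.9,-0.9,-0.9,-0.9,-0.9,-0.9,-0.9,-0.9,-0.9,-0.9], "grip": [56,56,56,56,56,56,56,56,56,56]}}

```text
time_s: 17.67
position: [0.5798, 0.1648, 0.1075]
orientation: [-1.467, -2.776, 0.004]
wrist_force: [-0.1, -0.9, -3.4]
opening: 0.0603
grip_force: 45.8
```

Request:
{"op": "carry_out", "data": {"travel": [[0.4,1,0],[0.4,1,0],[0.4,1,0],[0.4,1,0],[0.2,0.5,0],[0,0,0],[0,0,0],[0,0,0]], "twist": [-0.9,-0.9,-0.9,-0.9,-0.25,0,0,0], "grip": [56,56,56,56,56,56,56,56]}}

```text
time_s: 18.33
position: [0.6333, 0.297, 0.1075]
orientation: [1.989, 2.432, -0.005]
wrist_force: [0.6, -0.2, -1.4]
opening: 0.0605
grip_force: 45.8
```

Run:
```python
from bank import *
st();W=cap('wrist','w8')
X=np.array([-.196,.981]);Y=np.array([-.981,-.196]);O=np.array([.6405,.306])-.009*X+.009*Y
for n,x,y,z in(('endfence top -y',.069,-.046,.034),('endfence top +y',.069,.046,.034),('plate -x+y',-.075,.046,.004),('plate -x -y',-.075,-.046,.004)):
    print(n,np.round(proj(W,np.r_[O+x*X+y*Y,z])[0]))
```

```text
t 18.33 p [633.3 297.  107.5] psi 11.45 F [ 0.6 -0.2 -1.4] open 60.5 gf 45.8
endfence top -y [350. 124.]
endfence top +y [213. 124.]
plate -x+y [229. 292.]
plate -x -y [333. 293.]
```

View pics/w8.png

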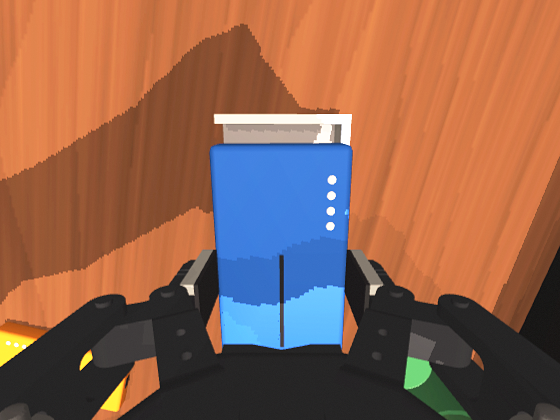

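The w8 picture shows the end fence at row 120, columns 213–351, where I predicted it and parallel to the bank's end. I lower, keeping about 8 mm clear of both fences.

Request:
{"op": "carry_out", "data": {"travel": [[0,0,-1],[0,0,-1],[0,0,-0.8],[0,0,-0.3],[0,0,0],[0,0,0]], "twist": [0,0,0,0,0,0], "grip": [56,56,56,56,56,56]}}

```text
time_s: 18.88
position: [0.6344, 0.2978, 0.0165]
orientation: [1.99, 2.431, -0.001]
wrist_force: [0.1, 0.1, -1.6]
opening: 0.0603
grip_force: 45.8
```

```bash
cat > ch.py <<'E'
from bank import *
X=np.array([-.196,.981]);Y=np.array([-.981,-.196]);O=np.array([.6405,.306])-.009*X+.009*Y
def stc():
    st();o=env.get_obs();d=o['position'][:2]-O;f=o['wrist_force'][:2]
    print('charger frame TCP',np.round([d@X*1000,d@Y*1000],1),'F',np.round([f@X,f@Y],1))
E
python3 -c "
from ch import *
stc()"
```

```text
t 18.88 p [634.4 297.8  16.5] psi 11.38 F [ 0.1  0.1 -1.6] open 60.3 gf 45.8
charger frame TCP [ 2.2 -1.4] F [ 0.1 -0.1]
```

Request:
{"op": "carry_out", "data": {"travel": [[0,0,-0.15],[-0.03,0.16,0],[-0.01,0.07,0],[0,0,0]], "twist": [0,0,0,0], "grip": [56,56,56,56]}}

```text
time_s: 19.22
position: [0.6333, 0.3062, 0.0128]
orientation: [1.989, 2.431, 0.002]
wrist_force: [0.8, 0.2, -2.2]
opening: 0.0606
grip_force: 45.8
```

```bash
python3 -c "
from ch import *
stc()"
```

```text
t 19.22 p [633.3 306.2  12.8] psi 11.44 F [ 0.8  0.2 -2.2] open 60.6 gf 45.8
charger frame TCP [10.6 -2. ] F [ 0.  -0.8]
```

Request:
{"op": "carry_out", "data": {"travel": [[-0.01,0.06,0],[0,0,0]], "twist": [0,0], "grip": [56,56]}}

```text
time_s: 19.38
position: [0.6332, 0.3063, 0.0122]
orientation: [1.99, 2.43, -0.001]
wrist_force: [1.1, -3.7, 0.0]
opening: 0.0604
grip_force: 45.9
```

Request:
{"op": "carry_out", "data": {"travel": [[-0.01,0.06,0],[0,0,0]], "twist": [0,0], "grip": [56,56]}}

```text
time_s: 19.55
position: [0.6331, 0.3064, 0.0118]
orientation: [1.99, 2.428, -0.004]
wrist_force: [1.3, -7.0, -0.0]
opening: 0.0601
grip_force: 46.1
```

```bash
python3 -c "
from ch import *
stc()"
```

```text
t 19.55 p [633.1 306.4  11.8] psi 11.31 F [ 1.3 -7.  -0. ] open 60.1 gf 46.1
charger frame TCP [10.8 -1.8] F [-7.2  0.1]
```

End fence contact, 7 N. Next is the side fence.

Request:
{"op": "carry_out", "data": {"travel": [[0.1,0.02,0],[0.1,0.02,0],[0,0,0]], "twist": [0,0,0], "grip": [56,56,56]}}

```text
time_s: 19.8
position: [0.638, 0.3074, 0.0111]
orientation: [1.99, 2.429, -0.007]
wrist_force: [-0.8, -6.9, -2.2]
opening: 0.0603
grip_force: 45.8
```

Request:
{"op": "carry_out", "data": {"travel": [[0.06,0.01,0],[0,0,0]], "twist": [0,0], "grip": [56,56]}}

```text
time_s: 19.97
position: [0.6395, 0.3076, 0.011]
orientation: [1.99, 2.43, -0.008]
wrist_force: [-2.3, -7.9, -2.4]
opening: 0.0604
grip_force: 45.8
```

```bash
python3 -c "
from ch import *
stc()"
```

```text
t 19.97 p [639.5 307.6  11. ] psi 11.35 F [-2.3 -7.9 -2.4] open 60.4 gf 45.8
charger frame TCP [10.8 -8.3] F [-7.3  3.8]
```

Request:
{"op": "carry_out", "data": {"travel": [[0.06,0.01,0],[0,0,0]], "twist": [0,0], "grip": [56,56]}}

```text
time_s: 20.13
position: [0.6405, 0.3079, 0.0109]
orientation: [-1.991, -2.43, 0.01]
wrist_force: [-3.2, -6.3, -1.2]
opening: 0.0603
grip_force: 45.9
```

Request:
{"op": "carry_out", "data": {"travel": [[0.04,0.01,-0.05],[0,0,-0.05],[0,0,0]], "twist": [0,0,0], "grip": [56,56,56]}}

```text
time_s: 20.38
position: [0.6407, 0.308, 0.0097]
orientation: [1.992, 2.429, -0.012]
wrist_force: [-12.7, -11.1, 16.8]
opening: 0.0604
grip_force: 47.7
```

```bash
python3 -c "
from ch import *
stc()"
```

```text
t 20.38 p [640.7 308.    9.7] psi 11.29 F [-12.7 -11.1  16.8] open 60.4 gf 47.7
charger frame TCP [10.9 -9.6] F [-8.4 14.6]
```

The blue bank touches both fences and the plate. I release and lift.

Request:
{"op": "carry_out", "data": {"travel": [[0,0,0],[0,0,0],[0,0,0],[0,0,0],[0,0,0.5],[0,0,1],[0,0,1],[0,0,1],[0,0,0.5],[0,0,0]], "twist": [0,0,0,0,0,0,0,0,0,0], "grip": [80,80,80,80,80,85,85,85,85,85]}}

```text
time_s: 21.22
position: [0.6451, 0.3125, 0.1339]
orientation: [1.988, 2.429, 0.01]
wrist_force: [0.7, 0.6, -0.2]
opening: 0.085
grip_force: 0.0
```

Run:
```python
from ch import *
stc();W=cap('wrist','w9');k,r=bank(W,'blue',.02);d=r[:2]/1000-O;print(r,'in charger',np.round([d@X*1000,d@Y*1000],1))
T=cap('top');print('orange',rect(T,seg(T['frame'],(215,238)),.016))
```

```text
t 21.22 p [645.1 312.5 133.9] psi 11.4 F [ 0.7  0.6 -0.2] open 85.0 gf 0.0
charger frame TCP [ 14.5 -14.8] F [ 0.4 -0.8]
[641.1 306.7 116.5  60.6 -78.7] in charger [ 9.6 -9.7]
orange [447.3 155.4 245.1 176.7   0.8]
```

View pics/w9.png

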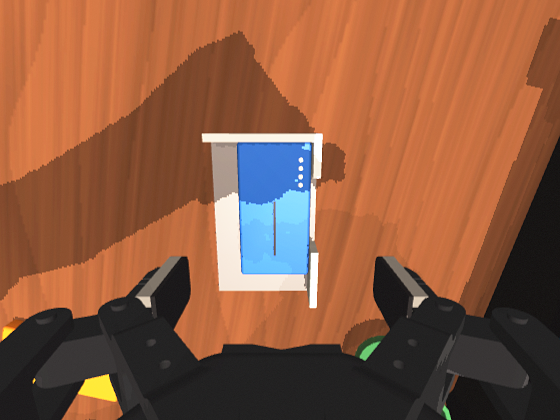

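The w9 picture shows the blue bank snug against both fences: end fence at row 138, side fence at column 312, with the measured centre within 1 mm of the white spot. The orange bank is next.

Request:
{"op": "carry_out", "data": {"travel": [[-0.5,-0.6,1],[-0.5,-0.6,0],[-0.5,-0.6,0],[-0.5,-0.6,0],[-0.5,-0.6,0],[-0.5,-0.6,0],[-0.5,-0.6,0],[-0.5,-0.6,0],[-0.5,-0.6,0],[-0.5,-0.6,0]], "twist": [1,1,1,1,1,1,1,1,1,1], "grip": [85,85,85,85,85,85,85,85,85,85]}}

```text
time_s: 22.15
position: [0.4916, 0.13, 0.1575]
orientation: [-0.498, -3.099, 0.001]
wrist_force: [-0.2, 0.4, 0.2]
opening: 0.0851
grip_force: 0.0
```

Request:
{"op": "carry_out", "data": {"travel": [[-0.5,-0.5,0],[-0.5,-0.4,0],[0,0,0],[0,0,0],[0,0,0]], "twist": [1,1,0.4,0,0], "grip": [85,85,85,85,85]}}

```text
time_s: 22.57
position: [0.4631, 0.104, 0.1581]
orientation: [-0.118, -3.138, -0.001]
wrist_force: [0.5, 0.1, -0.3]
opening: 0.085
grip_force: 0.0
```

Run:
```python
from bank import *
st();W=cap('wrist','w10');k,r=bank(W,'orange');print(r,k.min(0),k.max(0))
```

```text
t 22.57 p [463.1 104.  158.1] psi 85.69 F [ 0.5  0.1 -0.3] open 85.0 gf 0.0
[460.7 105.5 117.2  60.3  -4.4] [250 132] [315 254]
```

View pics/w10.png

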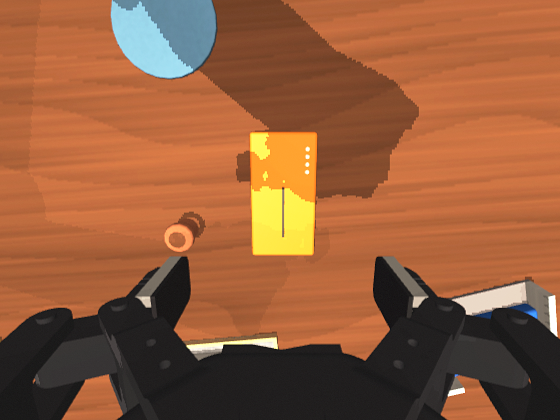

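The w10 picture shows the orange bank between (250,132) and (315,254), square to the fingers. The small ring at (180,237) is outside the finger path.

Request:
{"op": "carry_out", "data": {"travel": [[-0.1,0.05,-1],[0,0,-1],[0,0,-1],[0,0,-1],[0,0,-0.7],[0,0,-0.3],[0,0,-0.1],[0,0,0],[0,0,0],[0,0,0]], "twist": [0,0,0,0,0,0,0,0,0,0], "grip": [85,85,85,85,85,85,85,85,56,56], "grip_force": 40}}

```text
time_s: 23.45
position: [0.4608, 0.1059, 0.0064]
orientation: [0.115, 3.138, 0.001]
wrist_force: [-1.1, -0.2, 0.6]
opening: 0.0636
grip_force: 0.0
```

Request:
{"op": "carry_out", "data": {"travel": [[0,0,0],[0,0,0],[0,0,0],[0,0,0]], "twist": [0,0,0,0], "grip": [56,56,56,56]}}

```text
time_s: 23.78
position: [0.4608, 0.1057, 0.0069]
orientation: [0.116, 3.138, 0.001]
wrist_force: [-1.6, 0.3, 8.0]
opening: 0.0602
grip_force: 42.4
```

Request:
{"op": "carry_out", "data": {"travel": [[0,0,0.5],[0,0,1],[0,0,1],[0,0,1],[0,0,0],[0,0,0]], "twist": [0,0,0,0,0,0], "grip": [56,56,56,56,56,56]}}

```text
time_s: 24.28
position: [0.4613, 0.105, 0.1124]
orientation: [0.118, 3.136, 0.001]
wrist_force: [-0.1, -0.0, -1.8]
opening: 0.06
grip_force: 44.8
```

```bash
python3 -c "
from ch import *
stc()"
```

```text
t 24.28 p [461.3 105.  112.4] psi 85.69 F [-0.1 -0.  -1.8] open 60.0 gf 44.8
charger frame TCP [-153.   206.2] F [-0.   0.1]
```

Request:
{"op": "carry_out", "data": {"travel": [[0.4,0.5,0],[0.5,0.5,0],[0.5,0.5,0],[0.5,0.5,0],[0.5,0.5,0],[0.5,0.5,0],[0.4,0.5,0],[0.4,0.5,0],[0.4,0.5,0],[0.4,0.5,0]], "twist": [-0.9,-1,-1,-1,-1,-1,-1,-1,-1,-1], "grip": [56,56,56,56,56,56,56,56,56,56]}}

```text
time_s: 25.12
position: [0.5953, 0.2556, 0.1092]
orientation: [-1.662, -2.666, 0.004]
wrist_force: [-0.3, -0.7, -1.3]
opening: 0.0601
grip_force: 44.8
```

Request:
{"op": "carry_out", "data": {"travel": [[0.4,0.5,0],[0.4,0.5,0],[0.4,0.5,0],[0,0,0],[0,0,0],[0,0,0]], "twist": [-1,-1,-0.5,0,0,0], "grip": [56,56,56,56,56,56]}}

```text
time_s: 25.62
position: [0.6303, 0.2996, 0.1093]
orientation: [1.988, 2.432, -0.004]
wrist_force: [0.3, -0.3, -2.0]
opening: 0.0603
grip_force: 44.8
```

```bash
python3 -c "
from ch import *
stc()"
```

```text
t 25.62 p [630.3 299.6 109.3] psi 11.47 F [ 0.3 -0.3 -2. ] open 60.3 gf 44.8
charger frame TCP [4.7 2.2] F [-0.4 -0.2]
```

Request:
{"op": "carry_out", "data": {"travel": [[0.16,0.03,-0.5],[0,0,-1],[0,0,-0.7],[0,0,-0.4],[0,0,0],[0,0,0]], "twist": [0,0,0,0,0,0], "grip": [56,56,56,56,56,56]}}

```text
time_s: 26.12
position: [0.6358, 0.3009, 0.032]
orientation: [-1.989, -2.431, 0.002]
wrist_force: [-0.5, -0.1, -1.1]
opening: 0.0601
grip_force: 44.8
```

Request:
{"op": "carry_out", "data": {"travel": [[-0.01,0.06,0],[-0.01,0.06,0],[0,0,0]], "twist": [0,0,0], "grip": [56,56,56]}}

```text
time_s: 26.37
position: [0.6359, 0.3061, 0.0341]
orientation: [1.989, 2.431, 0.003]
wrist_force: [-0.5, -0.3, -1.2]
opening: 0.0604
grip_force: 44.8
```

```bash
python3 -c "
from ch import *
stc()"
```

```text
t 26.37 p [635.9 306.1  34.1] psi 11.43 F [-0.5 -0.3 -1.2] open 60.4 gf 44.8
charger frame TCP [10.  -4.5] F [-0.2  0.6]
```

Request:
{"op": "carry_out", "data": {"travel": [[0,0,-0.15],[-0.01,0.06,0],[0,0,0]], "twist": [0,0,0], "grip": [56,56,56]}}

```text
time_s: 26.62
position: [0.6354, 0.3061, 0.0282]
orientation: [1.989, 2.43, -0.001]
wrist_force: [0.8, -2.1, -1.9]
opening: 0.0603
grip_force: 44.8
```

Request:
{"op": "carry_out", "data": {"travel": [[-0.01,0.06,0],[0,0,0]], "twist": [0,0], "grip": [56,56]}}

```text
time_s: 26.78
position: [0.6353, 0.3062, 0.0281]
orientation: [1.99, 2.428, -0.005]
wrist_force: [1.6, -6.2, 0.4]
opening: 0.0602
grip_force: 44.9
```

Request:
{"op": "carry_out", "data": {"travel": [[0.1,0.02,0],[0,0,0]], "twist": [0,0], "grip": [56,56]}}

```text
time_s: 26.95
position: [0.6376, 0.3067, 0.0277]
orientation: [1.99, 2.429, -0.007]
wrist_force: [-0.3, -6.9, -0.7]
opening: 0.0602
grip_force: 44.8
```

```bash
python3 -c "
from ch import *
stc()"
```

```text
t 26.95 p [637.6 306.7  27.7] psi 11.36 F [-0.3 -6.9 -0.7] open 60.2 gf 44.8
charger frame TCP [10.2 -6.3] F [-6.7  1.6]
```

Request:
{"op": "carry_out", "data": {"travel": [[0.08,0.02,0],[0,0,0]], "twist": [0,0], "grip": [56,56]}}

```text
time_s: 27.12
position: [0.6396, 0.3071, 0.0275]
orientation: [1.99, 2.43, -0.008]
wrist_force: [-0.8, -6.4, -1.3]
opening: 0.06
grip_force: 44.8
```

Request:
{"op": "carry_out", "data": {"travel": [[0.06,0.01,0],[0,0,0]], "twist": [0,0], "grip": [56,56]}}

```text
time_s: 27.28
position: [0.6408, 0.3073, 0.0274]
orientation: [1.99, 2.43, -0.009]
wrist_force: [-2.0, -6.8, 0.2]
opening: 0.0601
grip_force: 44.9
```

```bash
python3 -c "
from ch import *
stc()"
```

```text
t 27.28 p [640.8 307.3  27.4] psi 11.37 F [-2.  -6.8  0.2] open 60.1 gf 44.9
charger frame TCP [10.3 -9.6] F [-6.3  3.3]
```

Request:
{"op": "carry_out", "data": {"travel": [[0.06,0.01,0],[0,0,-0.06],[0,0,0]], "twist": [0,0,0], "grip": [56,56,56]}}

```text
time_s: 27.53
position: [0.641, 0.3073, 0.027]
orientation: [1.99, 2.431, -0.013]
wrist_force: [-11.1, -10.1, 15.1]
opening: 0.0602
grip_force: 46.5
```

```bash
python3 -c "
from ch import *
stc()"
```

```text
t 27.53 p [641.  307.3  27. ] psi 11.39 F [-11.1 -10.1  15.1] open 60.2 gf 46.5
charger frame TCP [10.2 -9.7] F [-7.7 12.9]
```

The orange bank touches both fences and the blue bank. I release, lift and look.

Request:
{"op": "carry_out", "data": {"travel": [[0,0,0],[0,0,0],[0,0,0],[0,0,0],[0,0,0.5],[0,0,1],[0,0,1],[0,0,1],[0,0,0.5],[0,0,0]], "twist": [0,0,0,0,0,0,0,0,0,0], "grip": [80,80,80,80,80,85,85,85,85,85]}}

```text
time_s: 28.37
position: [0.6458, 0.312, 0.1522]
orientation: [1.988, 2.429, 0.011]
wrist_force: [0.0, 0.4, 0.3]
opening: 0.0848
grip_force: 0.0
```

Run:
```python
from ch import *
stc();W=cap('wrist','w11');k,r=bank(W,'orange',.036);d=r[:2]/1000-O;print(r,'in charger',np.round([d@X*1000,d@Y*1000],1))
S=cap('scene')
cv2.imwrite('pics/f11.png',cv2.hconcat([cv2.resize(W['frame'],(400,300)),cv2.resize(S['frame'],(400,300))])[:,:,::-1])
T=cap('top');t=T['frame']
dd=seg(t,(336,190));print('dish',rect(T,dd,.009))
# remote dark face in tray and candle yellow
u0,v0=205,150;h=t[150:200,205:300].astype(int);m=(h.max(2)<110)
```

```text
t 28.37 p [645.8 312.  152.2] psi 11.4 F [0.  0.4 0.3] open 84.8 gf 0.0
charger frame TCP [ 13.9 -15.4] F [ 0.3 -0.1]
[641.  307.2 117.1  60.1 -78.6] in charger [10.1 -9.7]
dish [ 614.3 -266.9   84.4   81.7  -89.2]
```

View pics/f11.png

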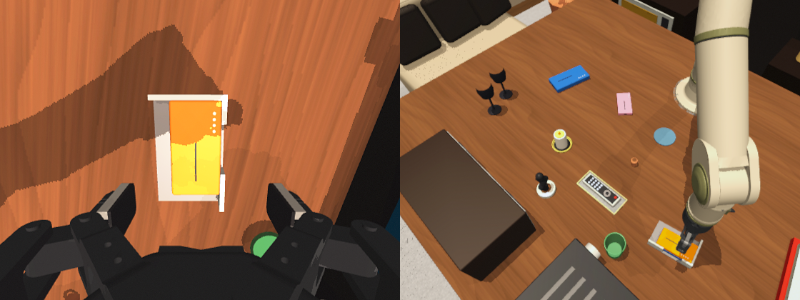

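The f11 picture shows the orange bank flush in the corner at (195,147) in the left half. In the right half the candle is upright at (561,140), the remote is in its tray at (602,190), and the bystanders stand. I hand the job in.

```bash
python3 -c "
from cell import env
print(env.finish_job())"
```

```text
the job is handed in; nothing more can be done
None
```

I handed the job in at about 28 s of the 106 s: remote face up in the tray, candle upright in the dish, and orange bank on blue bank against both fences, with the glass and figurine untouched; the hand-in returned no verdict.

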